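# Start and run home a fixture screw at the bottom of a deep well

### The arm

A 6-joint arm with a two-finger parallel gripper is mounted at the origin on the work surface. World frame = base frame: x ahead of the robot, y to its left, z up, the work surface at z = 0. Lengths are in m, angles in degrees, forces in N, time in s.
With the tool pointing down it reaches from about 0.35 to 0.85 m from the base axis. Payload 8.1 kg.
Tool frame: the origin (TCP) lies midway between the tips of the shut fingers; the grasp point (between the pads) lies 19 mm behind it; z points along the fingers, y is the line along which they close (so a half turn about z gives the same grasp; the last joint's range is limited). The gripper opens to 93 mm and grips with 3 to 60 N. Pads are 15 mm wide; open, the fingers measure 128 mm over their backs; the gripper's body (75 mm by 188 mm) begins 65 mm behind the grasp point.
Start: joints at [-68.663, 7.471, 85.268, -0, 87.261, -4.893], TCP at [0.265, -0.538, 0.219] pointing down, gripper open.
Joint ranges: [-169.43, 169.43], [-51.17, 129.36], [1.28, 143.12], [-76.62, 256.62], [0, 156.53], [-152.29, 152.29]. Speed limits (degrees/s): [136.94, 136.94, 159.86, 180, 180, 180].

### API

Orientations are given as a 3x3 rotation matrix whose columns are the frame's x, y, z axes.
In Python, from station import arm, cams gives the robot as it stands.
- The arm moves only by the shell command python3 -m crank 'ROWS' [OPENING] [FORCE]. ROWS is JSON, a list of rows, each an object of numbers: "x", "y", "z": the shift along the tool's x, y, z in m; "twist": the turn about the tool's z in rad. In form: [{"x": .., "y": .., "z": .., "twist": ..}, ...]. A call has exactly 8 rows; each row shifts and turns the commanded pose from where the row before left it, along the tool's axes as they then stand; what a row does not reach is not made up. A row lasts 1/10 s, in which the tool goes at most 50 mm and 8.59 degrees, less where a joint would pass 70% of its speed; a pose out of reach is approached as far as the arm can. A call is refused whole if a number of a shift passes 0.05 or a number of a turn 0.15, either way. A call with a gripper value outside its range is refused whole. OPENING is the closure in counts, from 0 (fully open) to 255 (shut), set as the call begins (- or left out, the last holds). The fingers move at their own pace and stop on an object; FORCE is the grip in N (left out, the last holds). Time passes only in rows, so rows that do not move let the fingers close, or fill a call up. It gives the time, the measured TCP pose, the force, the opening and the grip force at its end, in the units of the state.
- arm.read_state(): the state, without advancing time (a new reading comes with each control period).
- cams.capture(name): name is "side" or "top"; returns a dict with "pixels" (480x640x3 uint8, red, green, blue), "z_map" (480x640 float32, m along the optical axis (not along the pixel's ray), 0 where there is no reading), "intrinsics" (3x3 intrinsics, pixels), "cam_to_world" (4x4, takes a point from camera to world coordinates). Camera axes: x right, y down, z forward; pixel columns grow to the right and rows downward; lengths in m; the calibration is good to about 2 mm. A picture is of the moment at which its call begins.
- arm.hand_in(): hands the job in; it is judged then, once.
The state is a dict: "clock": time; "joints": joint angles; "qd": joint speeds; "joint_efforts": joint torques, N m; "tcp_pos": TCP position; "orientation": TCP orientation; "contact_force": force on the tool from outside, world axes, zero at the start; "moment": the same for the moment, N m; "grip_width": finger opening in m; "finger_force": force on a finger pad.
Only numpy, scipy, OpenCV 4.12 (cv2) and the standard library are available. Lean on these libraries where they do the work, as an engineer would, in place of code of your own. Each camera call takes 0.05 s, during which the arm holds its last target. There are 200 camera calls.

### The job

Take the round-knobbed fixture screw out of the tool stand, lower it into the deep well of the aluminium block, feel for where its teeth drop into the thread at the bottom, then screw it in clockwise until its collar sits on top of the block, and let go. Never force it: a hard push, a drop, or turning hard against a stop harms the thread. Leave the other two tools standing in the stand.

Things in the scene. Friction and masses are not known exactly. Their poses are not given: they have to be found in the camera images.
- screw: Loose steel fixture screw, about 0.38 kg, 152 mm long, upright in one of the stand's three pockets. Origin at the centre of its lower end, z up its axis. From below: nose 13 mm across, two teeth, shank 20 mm across to 55 mm, cone, smooth guide shoulder 30 mm across (61 to 102 mm), collar 47 mm across (102 to 108 mm), round ribbed knob 34 mm across (112 to 152 mm).
- knob (a point): Centre of the screw's ribbed knob, on its axis, 132 mm above its lower end: the place to grip and turn (34 mm across, 20 mm above and below this point; the collar's top is 24 mm below it).
- collar (a point): Centre of the underside of the screw's collar, 102 mm above its lower end.
- teeth (a point): On the screw's axis at the height of its two thread teeth, 9 mm above its lower end. The teeth stand on the screw's +x and -x sides, 30 mm across their tips, 4 mm thick, each about 24 degrees of arc long.
- block: Fixed aluminium fixture block, 90 x 90 mm and 110 mm high, with a low steel foot (30 x 50 x 14 mm, bolted down) on its +x and -x sides. Origin at the centre of its underside, z up. A round upright well opens in the centre of its top. Until it is home the screw must not press on the block or the insert with over 45 N.
- mouth (a point): Centre of the well's mouth in the block's top face: 34 mm across, 110 mm above the table.
- ring (a point): On the well's axis, 78 mm below the mouth: upper face of the fixed steel thread insert, a flat ring (bore 24 mm) with two opposite entry gaps, 70 degrees each, turned in an unknown way, unrelated to the block's yaw. On the ring the collar stands 18 mm above the block; with both teeth over gaps (within about 14 degrees; repeats each half turn) the screw can drop 9 mm.
- thread (a point): On the well's axis, 8 mm above the table: where the screw's lower end is when home. From the entry gap (collar 9 mm above the block) turning back, counter-clockwise from above, meets a stop within a quarter turn; clockwise runs down a right-hand thread, lead 28 mm a turn (4.5 mm a radian), axial play about 1.5 mm; the collar meets the block after about 2 rad. Nothing here gives way.
- stand: Fixed wooden tool stand, 80 mm (its x) by 240 mm (its y) and 90 mm high, origin at the centre of its underside. Three upright round pockets 35 mm across and 80 mm deep (floor 10 mm above the table) on its centre line, at y = -75, 0 and 75 mm. One holds the screw, the others the collet chuck and the cutter; which is where varies.
- chuck: Bystander: dark collet chuck, 125 mm tall, standing in a pocket of the stand; flange 42 mm across at 80 to 88 mm, six-slotted nut 36 mm across and a tapered top above. Origin at the centre of its lower end.
- cutter: Bystander: steel milling cutter in its holder, 152 mm tall, standing in a pocket of the stand; holder 40 mm across at 80 to 100 mm, slim fluted cutter 14 mm across above. Origin at the centre of its lower end.
Mind the look-alikes: they are no part of the job. Leave any turquoise look-alike of the screw alone.

How it is judged (in metres and radians):
On the way, in this order (a step that is already met when the one before it is completed fails the run):
1. the screw is lifted clear of the stand (height (world z) of screw above 0.1 m), for 0.1 s.
2. the screw stands in the well with its teeth dropped into the thread's entry (z of screw in the frame of block below 0.0215 m and horizontal distance between screw and block below 0.006 m), for 0.1 s.
At the end, for the whole second after the job is handed in: The screw is threaded home in the block's well: its collar no more than 2 mm above the block's top (screw's origin less than 10 mm above the block's), its axis within 5 mm of the well's and within 0.06 rad of upright, at rest and released (z of screw in the frame of block below 0.01 m and horizontal distance between screw and block below 0.005 m and angle between screw's own z axis and vertical below 0.06 rad and linear speed of screw below 0.01 m/s); the robot touches nothing.
It fails at once if the thread is forced: before it is home, the screw presses on the block or its insert with more than 45 N (contact force between screw and block above 45 N and z of screw in the frame of block above 0.0105 m).
It fails at once if the chuck or the cutter in the stand is displaced by more than 30 mm (distance of any of chuck, cutter from where it was at the start of the episode above 0.03 m).
It also fails if it takes over 64 s, if anything falls off the work surface, if the arm or the gripper's body presses on something with over 40 N, if the wrist force passes 120 N, or if a joint passes its speed limit or range.

## Working session

There is one attempt and no reset: what is moved stays moved. The work goes in short steps, Python scripts to look and compute and a shell command to move; the robot and the scene stay as the last step left them, time stands still between calls to the robot, and variables do not carry over. Pictures are saved under pics/ and viewed, at most 10 in all, crops included, and the job is handed in when it is done.

```bash
mkdir -p pics
cat > h.py <<'E'
import numpy as np, cv2
from station import arm, cams
def cap(n):
    c=cams.capture(n); return c
def pts(c):
    z=c["z_map"]; K=c["intrinsics"]; v,u=np.mgrid[:480,:640]
    P=np.stack([(u-K[0,2])/K[0,0]*z,(v-K[1,2])/K[1,1]*z,z,np.ones_like(z)],-1)
    return (P@c["cam_to_world"].T)[...,:3]
def save(c,f,crop=None,s=1):
    im=c["pixels"][...,::-1]
    if crop: x0,y0,x1,y1=crop; im=im[y0:y1,x0:x1]
    cv2.imwrite("pics/"+f,cv2.resize(im,None,fx=s,fy=s,interpolation=cv2.INTER_CUBIC))
E
python3 - <<'E'
from h import *
a=cap("top");b=cap("side")
cv2.imwrite("pics/both.png",cv2.resize(np.vstack([a["pixels"],b["pixels"]])[...,::-1],(400,600)) )
save(a,"top.png");save(b,"side.png")
for c in(a,b): print(c["intrinsics"][0],c["cam_to_world"].round(3).tolist(),(c["z_map"]>0).mean())
s=arm.read_state();print({k:np.round(v,3).tolist() for k,v in s.items()})
E
```

```text
[583.81809036   0.         322.84621121] [[-0.004, -0.997, 0.071, 0.44], [-1.0, 0.004, 0.001, -0.043], [-0.001, -0.071, -0.997, 1.052], [0.0, 0.0, 0.0, 1.0]] 0.996142578125
[528.29531223   0.         318.90894973] [[-0.977, -0.137, 0.166, 0.353], [-0.215, 0.669, -0.711, 0.631], [-0.014, -0.73, -0.683, 0.74], [0.0, 0.0, 0.0, 1.0]] 0.996162109375
{'clock': 0.1, 'joints': [-68.663, 7.512, 85.322, 0.0, 87.261, -4.894], 'qd': [-0.023, -0.045, -0.106, -0.123, 0.09, -0.07], 'joint_efforts': [0.001, -56.134, -49.31, 0.077, 0.029, -0.0], 'tcp_pos': [0.265, -0.538, 0.218], 'orientation': [[0.897, 0.442, -0.001], [0.442, -0.897, 0.002], [0.0, -0.002, -1.0]], 'contact_force': [0.541, 0.244, 0.695], 'moment': [-0.003, 0.004, -0.002], 'finger_force': 0.0, 'grip_width': 0.093}
```

View pics/top.png

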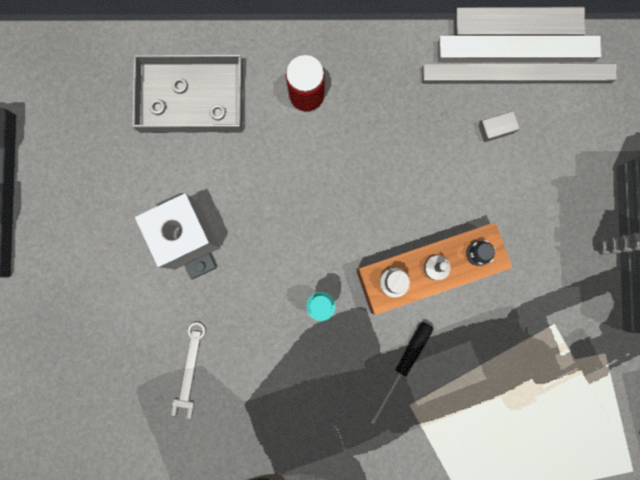

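View pics/side.png

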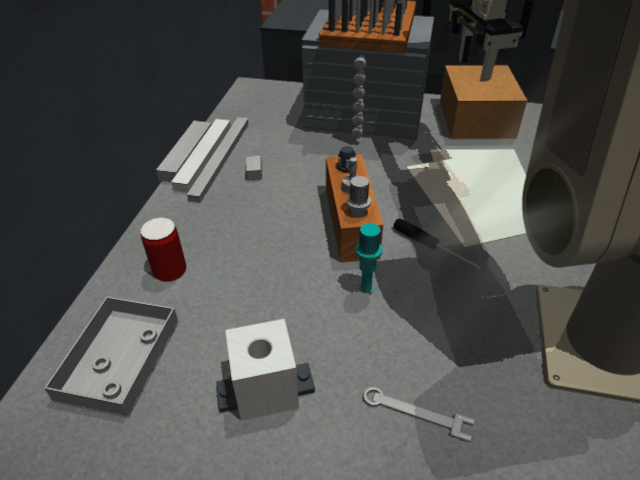

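The top view shows these candidates: a steel round knob with collar at about (395,282), the cutter at (438,267), the dark chuck at (481,252), and the turquoise look-alike at (320,306). I choose (395,282). The block's well is at about (172,230). In the side view the knob is at (358,190), standing in the stand, and the well is at (260,348).

Run:
```python
from h import *
a=cap("top");b=cap("side")
for n,c in(("top",a),("side",b)):
    P=pts(c);Z=P[...,2];u0=(395,282) if n=="top" else (358,190); w=(172,230) if n=="top" else (260,348)
    R=np.hypot(*(np.mgrid[:480,:640][::-1]-np.array(u0)[:,None,None]))
    m=(R<25)&(abs(Z-.162)<.006)
    q=P[m]; print(n,"knob top n",m.sum(),"z",np.median(q[:,2]))
    print(cv2.minEnclosingCircle(q[:,:2].astype(np.float32)),q[:,:2].mean(0))
    # block top
    R=np.hypot(*(np.mgrid[:480,:640][::-1]-np.array(w)[:,None,None]))
    m=(R<75)&(abs(Z-.11)<.006); q=P[m]
    print("block",m.sum(),np.median(q[:,2]),cv2.minAreaRect(q[:,:2].astype(np.float32)))
    cs,_=cv2.findContours(m.astype(np.uint8),cv2.RETR_CCOMP,cv2.CHAIN_APPROX_NONE)
    K=c["intrinsics"];T=c["cam_to_world"]
    for k in cs:
        if 15<len(k)<200:
            d=np.c_[(k[:,0,0]-K[0,2])/K[0,0],(k[:,0,1]-K[1,2])/K[1,1],np.ones(len(k))]@T[:3,:3].T
            p=T[:3,3]+d*((.11-T[2,3])/d[:,2:])
            print("hole",cv2.fitEllipse(p[:,:2].astype(np.float32)))
    # stand
    m=(abs(Z-.09)<.006)&(P[...,1]<-.05)&(abs(P[...,0]-.43)<.2); 
    mm=cv2.connectedComponentsWithStats(m.astype(np.uint8)); i=1+np.argmax(mm[2][1:,4])
    print("stand",cv2.minAreaRect(P[mm[1]==i][:,:2].astype(np.float32)))
save(a,"crop.png",(340,210,540,330),3)
```

```text
top knob top n 401 z 0.1605935350696397
((0.45751574635505676, -0.15579944849014282), 0.017462339252233505) [ 0.45759683 -0.15600766]
block 2771 0.10892562367768432 ((0.5445359945297241, 0.20444397628307343), (0.09145716577768326, 0.09112598747015), 25.467411041259766)
hole ((0.5441411137580872, 0.20338012278079987), (0.10510291904211044, 0.10555659979581833), 145.9839324951172)
hole ((0.5439172387123108, 0.20298391580581665), (0.03428966552019119, 0.03484361246228218), 66.59175109863281)
stand ((0.4816136956214905, -0.22760009765625), (0.0802084356546402, 0.240459606051445), 18.667856216430664)
side knob top n 195 z 0.16051403750059212
((0.4584622383117676, -0.15577447414398193), 0.01877492479979992) [ 0.4581297 -0.1537793]
block 2979 0.10901640010873459 ((0.5447951555252075, 0.20416119694709778), (0.08997804671525955, 0.09376292675733566), 25.740619659423828)
hole ((0.5433420538902283, 0.20723381638526917), (0.03292033448815346, 0.0343785397708416), 120.55345916748047)
stand ((0.4825281500816345, -0.2267504632472992), (0.08087687194347382, 0.2445816695690155), 18.804424285888672)
```

View pics/crop.png

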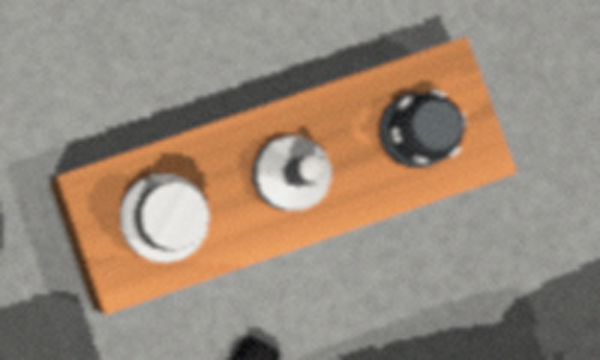

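The crop confirms it: the left tool, at (395,282), has the collar and the wide round knob. The cutter is in the middle and the chuck on the right. The knob is at (0.458,-0.156) with its top at 0.161 (expected 0.162), and the well is at (0.544,0.204) and 34 mm across, so both check out. I'm setting off.

```bash
cat > go.py <<'E'
# how far to go: python3 go.py X Y Z YAWY  -> shift in current tool axes, twist
import sys; from h import *
s=arm.read_state();R=np.array(s["orientation"]);t=np.array(list(map(float,sys.argv[1:4])))
d=R.T@(t-s["tcp_pos"]);y=np.degrees(np.arctan2(R[1,1],R[0,1]))
print("shift",d.round(4),"twist",round(float(np.radians((y-float(sys.argv[4])+180)%360-180)),3),"yawY",round(float(y),1),"j",np.round(s["joints"],1),"F",np.round(s["contact_force"],1),"t",s["clock"])
E
R='{"x":0.0214,"y":-0.0161}'
python3 -m crank '[{"x":0.0214,"y":-0.0161},{"x":0.0214,"y":-0.0161},{"x":0.0214,"y":-0.0161},{"x":0.0214,"y":-0.0161},{"x":0.0214,"y":-0.0161},{"x":0.0214,"y":-0.0161},{"x":0.0214,"y":-0.0161},{"x":0.0214,"y":-0.0161}]' 90 30
python3 -m crank '[{"x":0.0214,"y":-0.0161},{"x":0.0214,"y":-0.0161},{"x":0.0214,"y":-0.0161},{"x":0.0214,"y":-0.0161},{"x":0.0214,"y":-0.0161},{"x":0.0214,"y":-0.0161},{"x":0.0214,"y":-0.0161},{"x":0.0214,"y":-0.0161}]'
python3 -m crank '[{"twist":-0.144},{"twist":-0.144},{"twist":-0.144},{"twist":-0.144},{"twist":-0.144},{"twist":-0.144},{"twist":-0.144},{"twist":-0.144}]'
python3 -m crank '[{"twist":-0.144},{"twist":-0.144},{},{},{},{},{},{}]'
python3 go.py .4577 -.1557 .124 18.7
```

```text
shift [ 0.3417 -0.2576  0.0943] twist -1.439 yawY -63.8 j [-68.7   7.5  85.3  -0.   87.3  -4.9] F [ 0.2 -0.2 -0.5] t 0.2validation failed for argument at $[0]...
validation failed for argument at $[0]...
validation failed for argument at $[0]...
validation failed for argument at $[0]...
```

```bash
python3 -m crank '[{"x":0.0214,"y":-0.0161,"z":0,"twist":0},{"x":0.0214,"y":-0.0161,"z":0,"twist":0},{"x":0.0214,"y":-0.0161,"z":0,"twist":0},{"x":0.0214,"y":-0.0161,"z":0,"twist":0},{"x":0.0214,"y":-0.0161,"z":0,"twist":0},{"x":0.0214,"y":-0.0161,"z":0,"twist":0},{"x":0.0214,"y":-0.0161,"z":0,"twist":0},{"x":0.0214,"y":-0.0161,"z":0,"twist":0}]' 90 30
python3 go.py .4577 -.1557 .124 18.7
```

```text
clock: 1.0
tcp_pos: [0.3622, -0.3459, 0.2185]
orientation: [[0.897, 0.442, -0.0], [0.442, -0.897, 0.0], [0.0, -0.0, -1.0]]
contact_force: [0.2, 0.1, 0.4]
grip_width: 0.0603
finger_force: 0.0
shift [ 0.1698 -0.1284  0.0945] twist -1.439 yawY -63.8 j [-49.6  -8.  100.7   0.   87.3  14.2] F [0.2 0.1 0.4] t 1.0
```

```bash
python3 -m crank '[{"x":0.0213,"y":-0.0161,"z":0,"twist":0},{"x":0.0213,"y":-0.0161,"z":0,"twist":0},{"x":0.0213,"y":-0.0161,"z":0,"twist":0},{"x":0.0213,"y":-0.0161,"z":0,"twist":0},{"x":0.0213,"y":-0.0161,"z":0,"twist":0},{"x":0.0213,"y":-0.0161,"z":0,"twist":0},{"x":0.0213,"y":-0.0161,"z":0,"twist":0},{"x":0.0213,"y":-0.0161,"z":0,"twist":0}]' >/dev/null
python3 -m crank '[{"x":0,"y":0,"z":0,"twist":-0.144},{"x":0,"y":0,"z":0,"twist":-0.144},{"x":0,"y":0,"z":0,"twist":-0.144},{"x":0,"y":0,"z":0,"twist":-0.144},{"x":0,"y":0,"z":0,"twist":-0.144},{"x":0,"y":0,"z":0,"twist":-0.144},{"x":0,"y":0,"z":0,"twist":-0.144},{"x":0,"y":0,"z":0,"twist":-0.144}]' >/dev/null
python3 -m crank '[{"x":0,"y":0,"z":0,"twist":-0.144},{"x":0,"y":0,"z":0,"twist":-0.144},{"x":0,"y":0,"z":0,"twist":0},{"x":0,"y":0,"z":0,"twist":0},{"x":0,"y":0,"z":0,"twist":0},{"x":0,"y":0,"z":0,"twist":0},{"x":0,"y":0,"z":0,"twist":0},{"x":0,"y":0,"z":0,"twist":0}]' >/dev/null
python3 go.py .4577 -.1557 .124 18.7
```

```text
shift [0.0005 0.0001 0.0946] twist -0.0 yawY 18.7 j [-24.9 -10.8 103.2  -0.   87.6 -43.6] F [ 0.2 -1.   0.7] t 3.4
```

```bash
python3 -m crank '[{"x":0,"y":0,"z":0.0135,"twist":0},{"x":0,"y":0,"z":0.0135,"twist":0},{"x":0,"y":0,"z":0.0135,"twist":0},{"x":0,"y":0,"z":0.0135,"twist":0},{"x":0,"y":0,"z":0.0135,"twist":0},{"x":0,"y":0,"z":0.0135,"twist":0},{"x":0,"y":0,"z":0.0135,"twist":0},{"x":0,"y":0,"z":0,"twist":0}]' 
python3 -m crank '[{"x":0,"y":0,"z":0,"twist":0},{"x":0,"y":0,"z":0,"twist":0},{"x":0,"y":0,"z":0,"twist":0},{"x":0,"y":0,"z":0,"twist":0},{"x":0,"y":0,"z":0,"twist":0},{"x":0,"y":0,"z":0,"twist":0},{"x":0,"y":0,"z":0,"twist":0},{"x":0,"y":0,"z":0,"twist":0}]' 255 40
```

```text
clock: 4.2
tcp_pos: [0.4563, -0.1555, 0.1215]
orientation: [[-0.321, 0.947, -0.004], [0.947, 0.321, 0.002], [0.003, -0.003, -1.0]]
contact_force: [-0.6, 0.3, 0.1]
grip_width: 0.0596
finger_force: 0.0
clock: 5.0
tcp_pos: [0.4581, -0.1564, 0.1248]
orientation: [[-0.321, 0.947, 0.001], [0.947, 0.321, -0.001], [-0.001, 0.001, -1.0]]
contact_force: [-0.9, -0.4, 5.5]
grip_width: 0.0333
finger_force: 40.0
```

```bash
python3 -m crank '[{"x":0,"y":0,"z":-0.005,"twist":0},{"x":0,"y":0,"z":-0.015,"twist":0},{"x":0,"y":0,"z":-0.02,"twist":0},{"x":0,"y":0,"z":-0.02,"twist":0},{"x":0,"y":0,"z":-0.02,"twist":0},{"x":0,"y":0,"z":-0.02,"twist":0},{"x":0,"y":0,"z":-0.02,"twist":0},{"x":0,"y":0,"z":-0.01,"twist":0}]' 
python3 -m crank '[{"x":0,"y":0,"z":0,"twist":-0.14},{"x":0,"y":0,"z":0,"twist":-0.14},{"x":0,"y":0,"z":0,"twist":-0.14},{"x":0,"y":0,"z":0,"twist":-0.14},{"x":0,"y":0,"z":0,"twist":-0.14},{"x":0,"y":0,"z":0,"twist":-0.14},{"x":0,"y":0,"z":0,"twist":-0.14},{"x":0,"y":0,"z":0,"twist":-0.14}]' >/dev/null
python3 go.py .5443 .2040 .254 161
```

```text
clock: 5.8
tcp_pos: [0.4584, -0.1563, 0.2568]
orientation: [[-0.321, 0.947, 0.002], [0.947, 0.321, -0.001], [-0.002, 0.002, -1.0]]
contact_force: [1.1, 0.0, -4.4]
grip_width: 0.0339
finger_force: 40.0
shift [-0.0439  0.3676 -0.    ] twist -1.357 yawY 83.2 j [ -24.9  -11.5  100.2    0.    91.4 -108.1] F [-0.3 -0.4 -3.9] t 6.6
```

```bash
python3 -m crank '[{"x":-0.0027,"y":0.023,"z":0,"twist":0},{"x":-0.0027,"y":0.023,"z":0,"twist":0},{"x":-0.0027,"y":0.023,"z":0,"twist":0},{"x":-0.0027,"y":0.023,"z":0,"twist":0},{"x":-0.0027,"y":0.023,"z":0,"twist":0},{"x":-0.0027,"y":0.023,"z":0,"twist":0},{"x":-0.0027,"y":0.023,"z":0,"twist":0},{"x":-0.0027,"y":0.023,"z":0,"twist":0}]' >/dev/null
python3 -m crank '[{"x":-0.0028,"y":0.023,"z":0,"twist":0},{"x":-0.0028,"y":0.023,"z":0,"twist":0},{"x":-0.0028,"y":0.023,"z":0,"twist":0},{"x":-0.0028,"y":0.023,"z":0,"twist":0},{"x":-0.0028,"y":0.023,"z":0,"twist":0},{"x":-0.0028,"y":0.023,"z":0,"twist":0},{"x":-0.0028,"y":0.023,"z":0,"twist":0},{"x":-0.0028,"y":0.023,"z":0,"twist":0}]' >/dev/null
python3 -m crank '[{"x":0,"y":0,"z":0,"twist":-0.14},{"x":0,"y":0,"z":0,"twist":-0.14},{"x":0,"y":0,"z":0,"twist":-0.14},{"x":0,"y":0,"z":0,"twist":-0.14},{"x":0,"y":0,"z":0,"twist":-0.14},{"x":0,"y":0,"z":0,"twist":-0.14},{"x":0,"y":0,"z":0,"twist":-0.14},{"x":0,"y":0,"z":0,"twist":-0.14}]' >/dev/null
python3 -m crank '[{"x":0,"y":0,"z":0,"twist":-0.1},{"x":0,"y":0,"z":0,"twist":-0.1},{"x":0,"y":0,"z":0,"twist":0},{"x":0,"y":0,"z":0,"twist":0},{"x":0,"y":0,"z":0,"twist":0},{"x":0,"y":0,"z":0,"twist":0},{"x":0,"y":0,"z":0,"twist":0},{"x":0,"y":0,"z":0,"twist":0}]'
python3 go.py .5443 .2040 .254 161
python3 - <<'E'
from h import *
a=cap("top");b=cap("side")
cv2.imwrite("pics/hold.png",cv2.resize(np.hstack([a["pixels"][140:340,60:310],b["pixels"][180:430,130:400][:200]])[...,::-1],None,fx=1.5,fy=1.5))
P=pts(b);v,u=np.mgrid[:480,:640]
# visible screw shoulder/shank points: near axis, heights 0.14..0.25
for lo,hi in((.145,.165),(.165,.185),(.2,.215),(.215,.235)):
    m=(P[...,2]>lo)&(P[...,2]<hi)&(np.hypot(P[...,0]-.5443,P[...,1]-.204)<.035)
    q=P[m]; print(lo,m.sum(),q.mean(0).round(4) if m.any() else'',(q.max(0)-q.min(0)).round(3) if m.any() else '')
E
```

```text
clock: 9.8
tcp_pos: [0.5469, 0.2036, 0.2542]
orientation: [[-0.366, -0.93, 0.0], [-0.93, 0.366, 0.0], [-0.0, 0.0, -1.0]]
contact_force: [0.0, 0.3, -4.0]
grip_width: 0.0337
finger_force: 40.0
shift [0.0006 0.0025 0.0002] twist -0.043 yawY 158.5 j [  15.4    4.2   85.1    0.    90.7 -143.1] F [ 0.   0.3 -4. ] t 9.8
0.145 144 [0.5451 0.2104 0.1543] [0.022 0.015 0.02 ]
0.165 135 [0.5456 0.2103 0.175 ] [0.02  0.014 0.02 ]
0.2 164 [0.5436 0.2134 0.2077] [0.028 0.021 0.015]
0.215 162 [0.5433 0.2145 0.2223] [0.027 0.02  0.015]
```

View pics/hold.png

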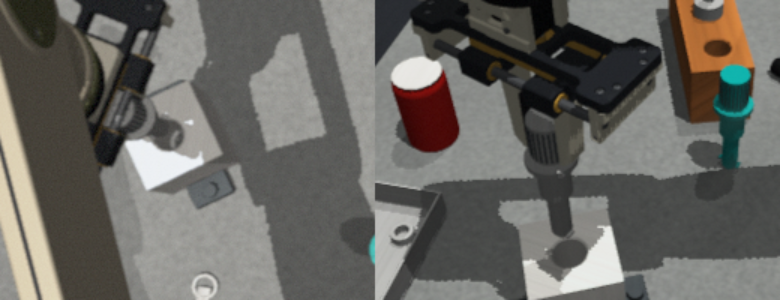

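The screw hangs upright in the grip, with its nose just beside the well in the side view, at about (560,235) in the picture against the well at (570,252). The sightings put it about 3 mm too far in +x, so I'll shift it and enter slowly.

```bash
python3 -m crank '[{"x":0.0004,"y":0.0014,"z":0.003,"twist":0},{"x":0.0004,"y":0.0014,"z":0.005,"twist":0},{"x":0,"y":0,"z":0.005,"twist":0},{"x":0,"y":0,"z":0.005,"twist":0},{"x":0,"y":0,"z":0.005,"twist":0},{"x":0,"y":0,"z":0.003,"twist":0},{"x":0,"y":0,"z":0,"twist":0},{"x":0,"y":0,"z":0,"twist":0}]'
python3 - <<'E'
from h import *
b=cap("side");P=pts(b)
save(b,"near.png",(200,260,330,390),4)
for lo,hi in((.13,.15),(.18,.2)):
    m=(P[...,2]>lo)&(P[...,2]<hi)&(np.hypot(P[...,0]-.5443,P[...,1]-.204)<.035)
    q=P[m]; print(lo,m.sum(),q.mean(0).round(4),q.min(0).round(4),q.max(0).round(4))
E
```

```text
clock: 10.7
tcp_pos: [0.544, 0.2039, 0.2282]
orientation: [[-0.366, -0.931, 0.0], [-0.931, 0.366, -0.0], [0.0, -0.0, -1.0]]
contact_force: [-0.3, 0.2, -5.1]
grip_width: 0.0334
finger_force: 40.0
0.13 124 [0.5428 0.2104 0.1402] [0.5358 0.2011 0.1301] [0.5543 0.2156 0.15  ]
0.18 212 [0.5405 0.2143 0.1901] [0.53   0.2    0.1801] [0.5582 0.22   0.1999]
```

View pics/near.png

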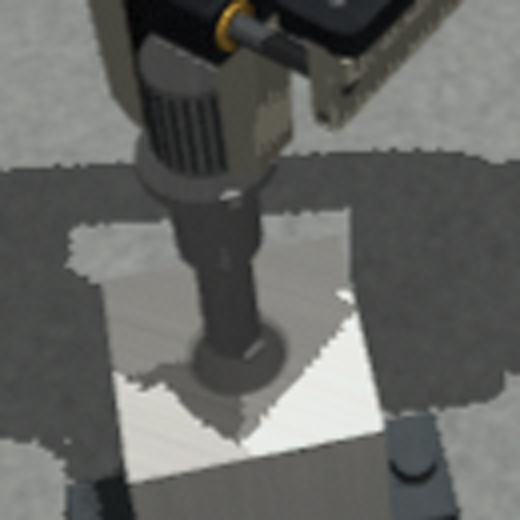

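The nose is over the well mouth, with the well centre at crop (240,357) and the shank at about x=232. The centring is within about 1 mm, so I'm entering slowly.

```bash
python3 -m crank '[{"x":0,"y":0,"z":0.0015,"twist":0},{"x":0,"y":0,"z":0.0015,"twist":0},{"x":0,"y":0,"z":0.0015,"twist":0},{"x":0,"y":0,"z":0.0015,"twist":0},{"x":0,"y":0,"z":0.0015,"twist":0},{"x":0,"y":0,"z":0.0015,"twist":0},{"x":0,"y":0,"z":0.0015,"twist":0},{"x":0,"y":0,"z":0,"twist":0}]' 
python3 -m crank '[{"x":0,"y":0,"z":0.0015,"twist":0},{"x":0,"y":0,"z":0.0015,"twist":0},{"x":0,"y":0,"z":0.0015,"twist":0},{"x":0,"y":0,"z":0.0015,"twist":0},{"x":0,"y":0,"z":0.0015,"twist":0},{"x":0,"y":0,"z":0.0015,"twist":0},{"x":0,"y":0,"z":0.0015,"twist":0},{"x":0,"y":0,"z":0,"twist":0}]' | grep -E 'tcp|contact'
```

```text
clock: 11.55
tcp_pos: [0.5438, 0.2038, 0.2173]
orientation: [[-0.366, -0.931, -0.0], [-0.931, 0.366, -0.0], [0.0, 0.0, -1.0]]
contact_force: [-0.2, 0.3, -4.4]
grip_width: 0.0334
finger_force: 40.0
tcp_pos: [0.5438, 0.2038, 0.2068]
contact_force: [0.1, -0.3, -4.1]
```

```bash
python3 -m crank '[{"x":0,"y":0,"z":0.003,"twist":0},{"x":0,"y":0,"z":0.004,"twist":0},{"x":0,"y":0,"z":0.005,"twist":0},{"x":0,"y":0,"z":0.005,"twist":0},{"x":0,"y":0,"z":0.005,"twist":0},{"x":0,"y":0,"z":0.005,"twist":0},{"x":0,"y":0,"z":0.004,"twist":0},{"x":0,"y":0,"z":0.002,"twist":0}]' | grep -E 'tcp|contact'
python3 -m crank '[{"x":0,"y":0,"z":0.0015,"twist":0},{"x":0,"y":0,"z":0.0015,"twist":0},{"x":0,"y":0,"z":0.0015,"twist":0},{"x":0,"y":0,"z":0.0015,"twist":0},{"x":0,"y":0,"z":0.0015,"twist":0},{"x":0,"y":0,"z":0.0015,"twist":0},{"x":0,"y":0,"z":0.0015,"twist":0},{"x":0,"y":0,"z":0,"twist":0}]' | grep -E 'tcp|contact'
python3 -m crank '[{"x":0,"y":0,"z":0.0015,"twist":0},{"x":0,"y":0,"z":0.0015,"twist":0},{"x":0,"y":0,"z":0.0015,"twist":0},{"x":0,"y":0,"z":0.0015,"twist":0},{"x":0,"y":0,"z":0.0015,"twist":0},{"x":0,"y":0,"z":0.0015,"twist":0},{"x":0,"y":0,"z":0.0015,"twist":0},{"x":0,"y":0,"z":0,"twist":0}]' | grep -E 'tcp|contact'
```

```text
tcp_pos: [0.5437, 0.2038, 0.1734]
contact_force: [0.3, 0.1, -4.5]
tcp_pos: [0.5438, 0.2038, 0.1633]
contact_force: [-0.1, -0.3, -4.3]
tcp_pos: [0.5438, 0.2038, 0.1528]
contact_force: [-0.1, 0.5, -4.0]
```

```bash
python3 -m crank '[{"x":0,"y":0,"z":0.0015,"twist":0},{"x":0,"y":0,"z":0.0015,"twist":0},{"x":0,"y":0,"z":0.0015,"twist":0},{"x":0,"y":0,"z":0.0015,"twist":0},{"x":0,"y":0,"z":0.0015,"twist":0},{"x":0,"y":0,"z":0.001,"twist":0},{"x":0,"y":0,"z":0.001,"twist":0},{"x":0,"y":0,"z":0,"twist":0}]' | grep -E 'tcp|contact'
python3 -m crank '[{"x":0,"y":0,"z":0.0005,"twist":0},{"x":0,"y":0,"z":0.0005,"twist":0},{"x":0,"y":0,"z":0.0005,"twist":0},{"x":0,"y":0,"z":0.0005,"twist":0},{"x":0,"y":0,"z":0,"twist":0},{"x":0,"y":0,"z":0,"twist":0},{"x":0,"y":0,"z":0,"twist":0},{"x":0,"y":0,"z":0,"twist":0}]' | grep -E 'tcp|contact'
```

```text
tcp_pos: [0.5439, 0.2039, 0.1434]
contact_force: [-0.3, 0.4, -4.1]
tcp_pos: [0.544, 0.2039, 0.1417]
contact_force: [-0.0, -1.0, -4.5]
```

```bash
python3 -m crank '[{"x":0,"y":0,"z":0.0003,"twist":0},{"x":0,"y":0,"z":0.0003,"twist":0},{"x":0,"y":0,"z":0.0003,"twist":0},{"x":0,"y":0,"z":0.0003,"twist":0},{"x":0,"y":0,"z":0,"twist":0},{"x":0,"y":0,"z":0,"twist":0},{"x":0,"y":0,"z":0,"twist":0},{"x":0,"y":0,"z":0,"twist":0}]' | grep -E 'tcp|contact'
```

```text
tcp_pos: [0.544, 0.2039, 0.1405]
contact_force: [0.2, 0.1, -3.8]
```

```bash
python3 -m crank '[{"x":0,"y":0,"z":0.0004,"twist":0},{"x":0,"y":0,"z":0.0004,"twist":0},{"x":0,"y":0,"z":0,"twist":0},{"x":0,"y":0,"z":0,"twist":0},{"x":0,"y":0,"z":0,"twist":0},{"x":0,"y":0,"z":0,"twist":0},{"x":0,"y":0,"z":0,"twist":0},{"x":0,"y":0,"z":0,"twist":0}]' | grep -E 'tcp|contact'
```

```text
tcp_pos: [0.5442, 0.2039, 0.14]
contact_force: [-1.7, 0.1, 3.3]
```

Contact at TCP z 0.140 (0.1408 expected on the ring), with about 7 N of push. I'll search clockwise, checking every 0.4 rad.

```bash
python3 -m crank '[{"x":0,"y":0,"z":0,"twist":0.06},{"x":0,"y":0,"z":0,"twist":0.06},{"x":0,"y":0,"z":0,"twist":0.06},{"x":0,"y":0,"z":0,"twist":0.06},{"x":0,"y":0,"z":0,"twist":0.06},{"x":0,"y":0,"z":0,"twist":0.06},{"x":0,"y":0,"z":0,"twist":0.02},{"x":0,"y":0,"z":0,"twist":0}]' | grep -E 'tcp|contact'; python3 -c "
from h import *
print(arm.read_state()['moment'])"
```

```text
tcp_pos: [0.5446, 0.2039, 0.14]
contact_force: [3.3, 1.0, 2.5]
[ 0.08616254 -0.67708683 -0.0125543 ]
```

```bash
python3 -m crank '[{"x":0,"y":0,"z":0,"twist":0.06},{"x":0,"y":0,"z":0,"twist":0.06},{"x":0,"y":0,"z":0,"twist":0.06},{"x":0,"y":0,"z":0,"twist":0.06},{"x":0,"y":0,"z":0,"twist":0.06},{"x":0,"y":0,"z":0,"twist":0.06},{"x":0,"y":0,"z":0,"twist":0.02},{"x":0,"y":0,"z":0,"twist":0}]' | grep -E 'tcp|contact'; python3 -c "
from h import *
print(arm.read_state()['moment'])"
```

```text
tcp_pos: [0.5443, 0.2037, 0.1399]
contact_force: [1.9, -0.7, 4.5]
[-0.14412744 -0.61668477  0.03983461]
```

```bash
python3 -m crank '[{"x":0,"y":0,"z":0,"twist":0.06},{"x":0,"y":0,"z":0,"twist":0.06},{"x":0,"y":0,"z":0,"twist":0.06},{"x":0,"y":0,"z":0,"twist":0.06},{"x":0,"y":0,"z":0,"twist":0.06},{"x":0,"y":0,"z":0,"twist":0.06},{"x":0,"y":0,"z":0,"twist":0.02},{"x":0,"y":0,"z":0,"twist":0}]' | grep -E 'tcp|contact'; python3 -c "
from h import *
print(arm.read_state()['moment'])"
```

```text
tcp_pos: [0.5441, 0.2037, 0.1399]
contact_force: [0.7, -1.4, 6.0]
[-0.41697464 -0.38112998 -0.01667399]
```

```bash
python3 -m crank '[{"x":0,"y":0,"z":0,"twist":0.06},{"x":0,"y":0,"z":0,"twist":0.06},{"x":0,"y":0,"z":0,"twist":0.06},{"x":0,"y":0,"z":0,"twist":0.06},{"x":0,"y":0,"z":0,"twist":0.06},{"x":0,"y":0,"z":0,"twist":0.06},{"x":0,"y":0,"z":0,"twist":0.02},{"x":0,"y":0,"z":0,"twist":0}]' | grep -E 'tcp|contact'; python3 -c "
from h import *
print(arm.read_state()['moment'])"
```

```text
tcp_pos: [0.5439, 0.2038, 0.1399]
contact_force: [0.3, -0.9, 5.8]
[-0.40448607 -0.10864202 -0.06391125]
```

```bash
python3 -m crank '[{"x":0,"y":0,"z":0,"twist":0.06},{"x":0,"y":0,"z":0,"twist":0.06},{"x":0,"y":0,"z":0,"twist":0.06},{"x":0,"y":0,"z":0,"twist":0.06},{"x":0,"y":0,"z":0,"twist":0.06},{"x":0,"y":0,"z":0,"twist":0.06},{"x":0,"y":0,"z":0,"twist":0.02},{"x":0,"y":0,"z":0,"twist":0}]' | grep -E 'tcp|contact'; python3 -c "
from h import *
print(arm.read_state()['moment'])"
```

```text
tcp_pos: [0.5441, 0.2035, 0.1397]
contact_force: [1.5, -3.3, 3.9]
[-0.9236052  -0.62982258  0.07357629]
```

```bash
python3 -m crank '[{"x":0,"y":0,"z":0,"twist":0.05},{"x":0,"y":0,"z":0,"twist":0.05},{"x":0,"y":0,"z":0,"twist":0.05},{"x":0,"y":0,"z":0,"twist":0.05},{"x":0,"y":0,"z":0,"twist":0.05},{"x":0,"y":0,"z":0,"twist":0.05},{"x":0,"y":0,"z":0,"twist":0},{"x":0,"y":0,"z":0,"twist":0}]' | grep -E 'tcp|contact'; python3 -c "
from h import *
print(arm.read_state()['moment'])"
```

```text
tcp_pos: [0.5426, 0.2039, 0.1381]
contact_force: [-0.8, -0.1, -2.1]
[-0.05156853  0.01825032 -0.00662509]
```

```bash
python3 -m crank '[{"x":0,"y":0,"z":0.0004,"twist":0},{"x":0,"y":0,"z":0.0004,"twist":0},{"x":0,"y":0,"z":0.0004,"twist":0},{"x":0,"y":0,"z":0.0004,"twist":0},{"x":0,"y":0,"z":0,"twist":0},{"x":0,"y":0,"z":0,"twist":0},{"x":0,"y":0,"z":0,"twist":0},{"x":0,"y":0,"z":0,"twist":0}]' | grep -E 'clock|tcp|contact'; python3 -c "
from h import *
print(arm.read_state()['moment'])"
```

```text
clock: 23.55
tcp_pos: [0.5439, 0.2039, 0.1381]
contact_force: [-2.1, -0.4, -2.3]
[-0.10871872  0.47239181 -0.00353592]
```

```bash
python3 -m crank '[{"x":0,"y":0,"z":0.0004,"twist":0},{"x":0,"y":0,"z":0.0004,"twist":0},{"x":0,"y":0,"z":0.0004,"twist":0},{"x":0,"y":0,"z":0.0004,"twist":0},{"x":0,"y":0,"z":0.0004,"twist":0},{"x":0,"y":0,"z":0,"twist":0},{"x":0,"y":0,"z":0,"twist":0},{"x":0,"y":0,"z":0,"twist":0}]' | grep -E 'clock|tcp|contact'; python3 go.py .544 .204 .129 0
```

```text
clock: 24.35
tcp_pos: [0.5444, 0.2039, 0.1373]
contact_force: [-4.3, -1.8, 8.0]
shift [ 0.0003 -0.0003  0.0083] twist 0.567 yawY 32.5 j [ 15.5   7.5  93.8  -0.   78.6 -17. ] F [-4.3 -1.8  8. ] t 24.35
```

```bash
python3 -m crank '[{"x":0,"y":0,"z":0,"twist":0.03},{"x":0,"y":0,"z":0,"twist":0.03},{"x":0,"y":0,"z":0,"twist":0.03},{"x":0,"y":0,"z":0,"twist":0.03},{"x":0,"y":0,"z":0,"twist":0},{"x":0,"y":0,"z":0,"twist":0},{"x":0,"y":0,"z":0,"twist":0},{"x":0,"y":0,"z":0,"twist":0}]' | grep -E 'clock|tcp|contact'; python3 go.py .544 .204 .129 0; python3 -c "
from h import *
print(arm.read_state()['moment'])"
```

```text
clock: 25.15
tcp_pos: [0.5436, 0.2037, 0.1356]
contact_force: [-0.2, -0.1, -4.5]
shift [0.0001 0.0005 0.0066] twist 0.447 yawY 25.6 j [ 15.5   7.6  93.9  -0.   78.5 -10.1] F [-0.2 -0.1 -4.5] t 25.15
[-0.02661336  0.07305329 -0.05587973]
```

The load has gone and it is free inside the gap. I'll keep going down, with a little more clockwise turn to centre it.

```bash
python3 -m crank '[{"x":0,"y":0,"z":0,"twist":0.03},{"x":0,"y":0,"z":0,"twist":0.03},{"x":0,"y":0,"z":0.0004,"twist":0},{"x":0,"y":0,"z":0.0004,"twist":0},{"x":0,"y":0,"z":0.0004,"twist":0},{"x":0,"y":0,"z":0.0004,"twist":0},{"x":0,"y":0,"z":0.0004,"twist":0},{"x":0,"y":0,"z":0,"twist":0}]' | grep -E 'clock|tcp|contact'
python3 -c "
from h import *
print(arm.read_state()['moment'])"
```

```text
clock: 25.95
tcp_pos: [0.5439, 0.2038, 0.134]
contact_force: [0.6, -0.3, -4.7]
[ 0.03426972 -0.05683954  0.02330585]
```

```bash
python3 -m crank '[{"x":0,"y":0,"z":0.0004,"twist":0},{"x":0,"y":0,"z":0.0004,"twist":0},{"x":0,"y":0,"z":0.0004,"twist":0},{"x":0,"y":0,"z":0.0004,"twist":0},{"x":0,"y":0,"z":0.0004,"twist":0},{"x":0,"y":0,"z":0.0002,"twist":0},{"x":0,"y":0,"z":0,"twist":0},{"x":0,"y":0,"z":0,"twist":0}]' | grep -E 'clock|tcp|contact'
python3 -c "
from h import *
print(arm.read_state()['moment'])"
```

```text
clock: 26.75
tcp_pos: [0.5442, 0.2039, 0.1325]
contact_force: [-2.9, -0.5, 5.4]
[-0.35825269  0.63469731  0.00870627]
```

```bash
python3 -m crank '[{"x":0,"y":0,"z":0,"twist":0.03},{"x":0,"y":0,"z":0,"twist":0.03},{"x":0,"y":0,"z":0,"twist":0.03},{"x":0,"y":0,"z":0,"twist":0.03},{"x":0,"y":0,"z":0,"twist":0.03},{"x":0,"y":0,"z":0,"twist":0},{"x":0,"y":0,"z":0,"twist":0},{"x":0,"y":0,"z":0,"twist":0}]' | grep -E 'clock|tcp|contact'
python3 - <<'E'
from h import *
s=arm.read_state();print(s['moment'])
b=cap("side");P=pts(b)
r=np.hypot(P[...,0]-.544,P[...,1]-.204)
m=(r>.0185)&(r<.0225)&(P[...,2]>.112)&(P[...,2]<.14)
print(np.histogram(P[...,2][m],bins=np.arange(.112,.141,.002)))
save(b,"in.png",(200,260,330,390),4)
E
```

```text
clock: 27.55
tcp_pos: [0.5443, 0.2041, 0.132]
contact_force: [0.3, 1.6, 1.0]
[ 0.23371556 -0.22295379 -0.0359136 ]
(array([ 1,  0,  5,  5, 12, 45, 45,  5,  0,  4,  6,  4,  6,  7]), array([0.112, 0.114, 0.116, 0.118, 0.12 , 0.122, 0.124, 0.126, 0.128,
       0.13 , 0.132, 0.134, 0.136, 0.138, 0.14 ]))
```

View pics/in.png

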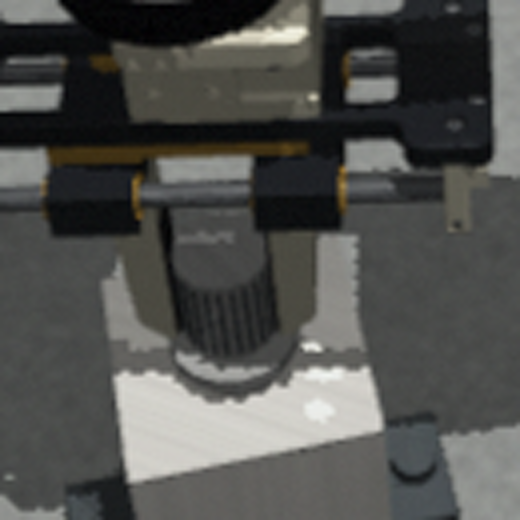

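The picture shows the collar low over the block, at about (235,370) in the crop. Depth puts its top at about 0.125, which matches the 9 mm entry position. Load drops as I turn clockwise, so the thread is engaging, and I'll follow the lead at 4.5 mm/rad.

```bash
python3 -m crank '[{"x":0,"y":0,"z":0.0002,"twist":0.05},{"x":0,"y":0,"z":0.0002,"twist":0.05},{"x":0,"y":0,"z":0.0002,"twist":0.05},{"x":0,"y":0,"z":0.0002,"twist":0.05},{"x":0,"y":0,"z":0.0002,"twist":0.05},{"x":0,"y":0,"z":0.0002,"twist":0.05},{"x":0,"y":0,"z":0,"twist":0},{"x":0,"y":0,"z":0,"twist":0}]' | grep -E 'clock|tcp|contact|width'
python3 go.py .544 .204 .1225 0; python3 -c "
from h import *
print(arm.read_state()['moment'])"
```

```text
clock: 28.4
tcp_pos: [0.544, 0.2039, 0.1306]
contact_force: [-0.5, 1.0, 0.4]
grip_width: 0.0338
shift [ 0.0001 -0.      0.0081] twist -0.061 yawY -3.5 j [15.5  7.8 94.2 -0.  78.  19. ] F [-0.5  1.   0.4] t 28.4
[ 0.1069584  -0.17864971  0.01240539]
```

```bash
python3 -m crank '[{"x":0,"y":0,"z":0.00025,"twist":0.06},{"x":0,"y":0,"z":0.00025,"twist":0.06},{"x":0,"y":0,"z":0.00025,"twist":0.06},{"x":0,"y":0,"z":0.00025,"twist":0.06},{"x":0,"y":0,"z":0.00025,"twist":0.06},{"x":0,"y":0,"z":0.00025,"twist":0.06},{"x":0,"y":0,"z":0.0002,"twist":0.04},{"x":0,"y":0,"z":0,"twist":0}]' | grep -E 'clock|tcp|contact|width'
python3 -c "
from h import *
print(arm.read_state()['moment'])"
```

```text
clock: 29.2
tcp_pos: [0.544, 0.2039, 0.1289]
contact_force: [0.2, 0.9, 0.8]
grip_width: 0.0336
[ 0.14269567 -0.05640492  0.03266038]
```

```bash
python3 -m crank '[{"x":0,"y":0,"z":0.00026,"twist":0.06},{"x":0,"y":0,"z":0.00026,"twist":0.06},{"x":0,"y":0,"z":0.00026,"twist":0.06},{"x":0,"y":0,"z":0.00026,"twist":0.06},{"x":0,"y":0,"z":0.00026,"twist":0.06},{"x":0,"y":0,"z":0.00026,"twist":0.06},{"x":0,"y":0,"z":0.0002,"twist":0.04},{"x":0,"y":0,"z":0,"twist":0}]' | grep -E 'clock|tcp|contact|width'
python3 -c "
from h import *
print(arm.read_state()['moment'])"
```

```text
clock: 30.0
tcp_pos: [0.5441, 0.2039, 0.1272]
contact_force: [0.4, 1.0, 1.5]
grip_width: 0.0336
[ 0.16330891 -0.10929073  0.06340651]
```

```bash
python3 -m crank '[{"x":0,"y":0,"z":0.00026,"twist":0.06},{"x":0,"y":0,"z":0.00026,"twist":0.06},{"x":0,"y":0,"z":0.00026,"twist":0.06},{"x":0,"y":0,"z":0.00026,"twist":0.06},{"x":0,"y":0,"z":0.00026,"twist":0.06},{"x":0,"y":0,"z":0.00026,"twist":0.06},{"x":0,"y":0,"z":0.0002,"twist":0.04},{"x":0,"y":0,"z":0,"twist":0}]' | grep -E 'clock|tcp|contact|width'
python3 -c "
from h import *
print(arm.read_state()['moment'])"
```

```text
clock: 30.8
tcp_pos: [0.5441, 0.2038, 0.1255]
contact_force: [0.4, 1.5, 0.5]
grip_width: 0.0334
[ 0.16140976 -0.1385637  -0.04600635]
```

```bash
python3 -m crank '[{"x":0,"y":0,"z":0.0002,"twist":0.05},{"x":0,"y":0,"z":0.0002,"twist":0.05},{"x":0,"y":0,"z":0.0002,"twist":0.05},{"x":0,"y":0,"z":0.0002,"twist":0.05},{"x":0,"y":0,"z":0.0002,"twist":0.05},{"x":0,"y":0,"z":0,"twist":0},{"x":0,"y":0,"z":0,"twist":0},{"x":0,"y":0,"z":0,"twist":0}]' | grep -E 'clock|tcp|contact|width'
python3 - <<'E'
from h import *
print(arm.read_state()['moment'])
b=cap("side");P=pts(b)
r=np.hypot(P[...,0]-.544,P[...,1]-.204)
m=(r>.0185)&(r<.0225)&(P[...,2]>.106)&(P[...,2]<.13)
print(np.histogram(P[...,2][m],bins=np.arange(.106,.131,.002))[0])
E
```

```text
clock: 31.6
tcp_pos: [0.5439, 0.2038, 0.1243]
contact_force: [0.8, 1.5, -0.3]
grip_width: 0.0336
[ 0.18302093 -0.10849443 -0.00026944]
[ 8 11 12 10 33 29  2  0  0  0  0  0]
```

```bash
python3 -m crank '[{"x":0,"y":0,"z":0.00015,"twist":0.03},{"x":0,"y":0,"z":0.00015,"twist":0.03},{"x":0,"y":0,"z":0.00015,"twist":0.03},{"x":0,"y":0,"z":0.00015,"twist":0.03},{"x":0,"y":0,"z":0.00015,"twist":0.03},{"x":0,"y":0,"z":0,"twist":0},{"x":0,"y":0,"z":0,"twist":0},{"x":0,"y":0,"z":0,"twist":0}]' | grep -E 'clock|tcp|contact|width'
python3 - <<'E'
from h import *
print(arm.read_state()['moment'])
E
```

```text
clock: 32.45
tcp_pos: [0.544, 0.2039, 0.1237]
contact_force: [0.9, 1.6, -0.4]
grip_width: 0.0335
[ 0.17296393 -0.19321298  0.01129199]
```

```bash
python3 -m crank '[{"x":0,"y":0,"z":0.00015,"twist":0.03},{"x":0,"y":0,"z":0.00015,"twist":0.03},{"x":0,"y":0,"z":0.00015,"twist":0.03},{"x":0,"y":0,"z":0.00015,"twist":0.03},{"x":0,"y":0,"z":0.00015,"twist":0.03},{"x":0,"y":0,"z":0,"twist":0},{"x":0,"y":0,"z":0,"twist":0},{"x":0,"y":0,"z":0,"twist":0}]' | grep -E 'clock|tcp|contact|width'
python3 - <<'E'
from h import *
print(arm.read_state()['moment'])
E
```

```text
clock: 33.25
tcp_pos: [0.5441, 0.2039, 0.1231]
contact_force: [2.1, 1.3, 1.3]
grip_width: 0.0334
[ 0.09267174 -0.25204607  0.0278657 ]
```

```bash
python3 -m crank '[{"x":0,"y":0,"z":0.00015,"twist":0.03},{"x":0,"y":0,"z":0.00015,"twist":0.03},{"x":0,"y":0,"z":0.00015,"twist":0.03},{"x":0,"y":0,"z":0.00015,"twist":0.03},{"x":0,"y":0,"z":0,"twist":0},{"x":0,"y":0,"z":0,"twist":0},{"x":0,"y":0,"z":0,"twist":0},{"x":0,"y":0,"z":0,"twist":0}]' | grep -E 'clock|tcp|contact|width'
python3 - <<'E'
from h import *
print(arm.read_state()['moment'])
b=cap("side");P=pts(b)
r=np.hypot(P[...,0]-.544,P[...,1]-.204)
m=(r>.0185)&(r<.0225)&(P[...,2]>.106)&(P[...,2]<.13)
print(np.histogram(P[...,2][m],bins=np.arange(.106,.131,.001))[0])
m=(r>.03)&(r<.045)&(abs(P[...,2]-.11)<.006);print(np.median(P[...,2][m]))
E
```

```text
clock: 34.05
tcp_pos: [0.5446, 0.2037, 0.123]
contact_force: [2.4, -2.2, 5.0]
grip_width: 0.0335
[-0.46928939 -0.3215041   0.04615001]
[ 1  3 10  7  6 13  7 12 30 34 11  0  0  0  1  2  1  1  2  0  5  1  3  0
  0]
0.1090180274968039
```

The collar top reads 6 mm above the block's top face, which is the collar's own thickness, and push is rising: it is seated. I'll make one small snug turn, then release.

```bash
python3 -m crank '[{"x":0,"y":0,"z":0,"twist":0.02},{"x":0,"y":0,"z":0,"twist":0.02},{"x":0,"y":0,"z":0,"twist":0.02},{"x":0,"y":0,"z":0,"twist":0},{"x":0,"y":0,"z":-0.0003,"twist":0},{"x":0,"y":0,"z":0,"twist":0},{"x":0,"y":0,"z":0,"twist":0},{"x":0,"y":0,"z":0,"twist":0}]' | grep -E 'clock|tcp|contact|width'
python3 -c "
from h import *
print(arm.read_state()['moment'])"
python3 -m crank '[{"x":0,"y":0,"z":0,"twist":0},{"x":0,"y":0,"z":0,"twist":0},{"x":0,"y":0,"z":0,"twist":0},{"x":0,"y":0,"z":0,"twist":0},{"x":0,"y":0,"z":0,"twist":0},{"x":0,"y":0,"z":0,"twist":0},{"x":0,"y":0,"z":0,"twist":0},{"x":0,"y":0,"z":0,"twist":0}]' 90 | grep -E 'clock|tcp|contact|width'
```

```text
clock: 34.9
tcp_pos: [0.5444, 0.2037, 0.123]
contact_force: [3.6, -2.9, 5.5]
grip_width: 0.0336
[-0.57445095 -0.5414883   0.04612471]
clock: 35.7
tcp_pos: [0.544, 0.2039, 0.1226]
contact_force: [0.3, 0.2, -0.3]
grip_width: 0.06
```

```bash
python3 -m crank '[{"x":0,"y":0,"z":-0.005,"twist":0},{"x":0,"y":0,"z":-0.015,"twist":0},{"x":0,"y":0,"z":-0.02,"twist":0},{"x":0,"y":0,"z":-0.02,"twist":0},{"x":0,"y":0,"z":-0.02,"twist":0},{"x":0,"y":0,"z":-0.02,"twist":0},{"x":0,"y":0,"z":0,"twist":0},{"x":0,"y":0,"z":0,"twist":0}]' | grep -E 'clock|tcp|contact|width'
python3 - <<'E'
from h import *
b=cap("side");P=pts(b)
r=np.hypot(P[...,0]-.544,P[...,1]-.204)
m=(r>.0185)&(r<.0225)&(P[...,2]>.106)&(P[...,2]<.13)
print(np.histogram(P[...,2][m],bins=np.arange(.106,.131,.001))[0])
m=(r<.02)&(abs(P[...,2]-.159)<.005);print("knob top",m.sum(),np.median(P[m],axis=0))
save(b,"end.png",(200,260,330,390),4)
E
```

```text
clock: 36.5
tcp_pos: [0.5445, 0.204, 0.2236]
contact_force: [0.3, 0.5, -1.8]
grip_width: 0.0604
[ 1  6 11  8  7  7  9 28 42 42 16  1  0  0  0  0  1  0  1  0  0  0  0  2
  0]
knob top 423 [0.54515654 0.20593428 0.15888423]
```

View pics/end.png

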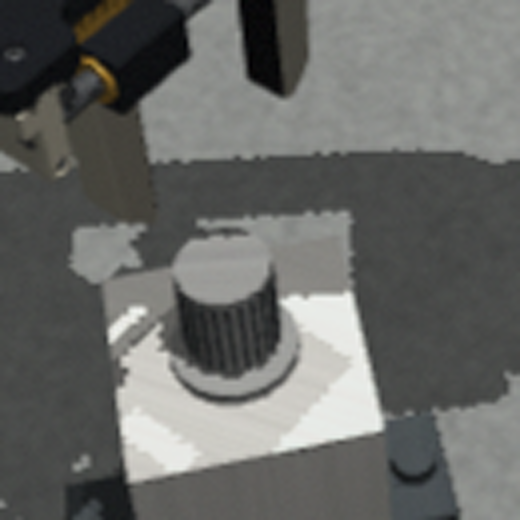

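The collar sits flat on the block at about (235,370) in the crop. The knob top reads 0.159, against 0.160 expected allowing for the camera's offset of about 1 mm, and the gripper is clear. Handing in.

```bash
python3 -c "
from station import arm
print(arm.hand_in())"
```

```text
the job is handed in; nothing more can be done
None
```

The screw is threaded home with its collar on the block and released, the chuck and cutter were left untouched in the stand, and I handed the job in at about 37 s of the 64 s allowed; the hand-in gave no verdict.

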